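Prop open the thread case on the fly-tying bench

TASK

The lid of the wooden thread case (the one full of coloured thread spools) has been thrown right back. Flip its red-tipped brass stay up past upright to its stop, then bring the lid forward and lower it, without letting it drop, until the stay's tip seats in the lid's catch and the lid stands propped half open. Leave the grey bead case alone.

Things in the scene. Friction and masses are not known exactly. Their poses are not given: they have to be found in the camera images.
- thread_case: Wooden case to work on, 140 (x) x 150 (y) x 55 mm high, open on top, nine spools inside (none above the rim), fixed. Origin: centre of its underside; x from its front to its hinge side, y along the hinge, z up. Lid's hinge line: along y at x = 70, z = 55 mm. Stay's pivot (axis along y): outside the +y end, at x = 0, y = 89, z = 47 mm.
- thread_case_lid (a joint): Its clear, wood-framed lid, 140 x 150 x 8 mm, 0.3 kg, swinging freely: 0 rad shut, grows as it opens, leans on a stop at 1.85 (past upright); falls forward below 1.57. A steel catch beside its +y edge, in the stay's plane, ends in a rib 128 to 136 mm from the hinge, 13 mm proud of the underside. Propped, the stay's tip against the rib, it reads about 0.93 rad.
- thread_case_pull (a point): Centre of the lid's pull: black barrel 16 mm in diameter, 24 mm long, lying along the case's y on a 10 mm wide stem, 168 mm from the hinge line, 28 mm beyond the middle of the lid's front edge, 4.5 mm above the lid's underside (the hinge line lies in the underside). Pinched on its end faces it can turn between the fingers as the lid swings. Moves with the lid.
- thread_case_stay (a joint): Its brass stay, a bar 8 x 6 mm, 100 mm from pivot to tip centre, light, swinging freely: 0 rad lying level towards the case's front (-x), grows as it is flipped up, 1.57 upright, stop at 1.92 leaning towards the hinge. Let go past upright it falls on to the stop and stays; before upright it falls back. Seating in the catch, the lid pushes it back to about 1.49 rad.
- thread_case_knob (a point): Centre of the stay's tip: a red barrel 16 mm in diameter and 24 mm long, lying along the case's y; with the stay down it stands 30 mm out beyond the case's front wall, 47 mm above the table. Pinched on its end faces it can turn between the fingers as the stay swings. It rides on the stay.
- bead_case: Bystander: a grey plastic case of the same shape and size with its own lid thrown back and its own red-tipped stay, holding six round tubs of beads. Origin: centre of its underside; axes as for the thread case. Not to be touched.

How it is judged (in metres and radians):
On the way:
1. the stay is flipped up past upright while the lid is still back (value of joint thread_case_stay above 1.62 rad and value of joint thread_case_lid above 1.3 rad), for 0.2 s.
At the end, for the whole second after the job is handed in: The thread case's lid stands at rest, half open (0.77 to 1.1 rad), its weight on the stay, which is up (above 1.35 rad) with its tip seated in the catch (value of joint thread_case_lid between 0.77 and 1.1 rad and value of joint thread_case_stay above 1.35 rad and contact force between thread_case_lid and thread_case_stay above 0.1 N and velocity of joint thread_case_lid between -0.1 and 0.1 rad/s); the robot touches nothing.
It fails at once if the lid is dropped (swings shut faster than 2.5 rad/s) (velocity of joint thread_case_lid below -2.5 rad/s).
It fails at once if the robot touches the bead case (more than 2 N) (contact force between any of the arm, the fingers and bead_case above 2 N).
It also fails if it takes over 45 s, if anything falls off the work surface, if the arm or the gripper's body presses on something with over 40 N, if the wrist force passes 120 N, or if a joint passes its speed limit or range.

ROBOT

A 6-joint arm with a two-finger parallel gripper is mounted at the origin on the work surface. World frame = base frame: x ahead of the robot, y to its left, z up, the work surface at z = 0. Lengths are in m, angles in degrees, forces in N, time in s.
With the tool pointing down it reaches from about 0.3 to 0.875 m from the base axis. Payload 6.4 kg.
Tool frame: the origin (TCP) lies on the centre line of the jaws, within the pads' length; the fingertips stand 14 mm ahead of it and the grasp point (between the pads) lies 5 mm behind it (r.nose_length is the distance from the TCP to the fingertips, in m); y points along the fingers, z is the direction in which the jaws open and shut, and the axes are right-handed (so a half turn about y gives the same grasp; the last joint's range is limited). The gripper opens to 85 mm and grips with 20 to 120 N. Pads are 22 mm wide; open, the fingers measure 114 mm over their backs; the gripper's body (76 mm by 85 mm) begins 54 mm behind the grasp point. The pads swing forward as they close: fully open they stand 13 mm farther back than shut.
Start: joints at [-78.57, 10.359, 92.074, -0, 77.567, -11.82], TCP at [0.227, -0.528, 0.245] pointing down, gripper open.
Joint ranges: [-171.53, 171.53], [-51.25, 118.39], [17.06, 147.69], [-65.23, 245.23], [0, 150.52], [-178.68, 178.68]. Speed limits (degrees/s): [147.25, 147.25, 172.46, 180, 180, 180].

INTERFACE

Orientations are given as a 3x3 rotation matrix whose columns are the frame's x, y, z axes.
In Python, from bench import r gives the robot as it stands.
- The arm moves only by the shell command python3 -m inch 'ROWS' [OPENING] [FORCE]. ROWS is JSON, a list of rows, each a list of 2 entries, a list of its own where there are three numbers: the shift along the world's x, y, z in m, then the turn about the world's z in rad. A call has 1 to 10 rows; each row is the pose to reach, as a shift and turn from the pose commanded when the call began; what a row does not reach only later rows make up. A row lasts 1/8 s, in which the tool goes at most 62.5 mm and 10.7 degrees, less where a joint would pass 70% of its speed; a pose out of reach is approached as far as the arm can. A call with a gripper value outside its range is refused whole. OPENING is the finger opening in m, from 0 to 0.0854, set as the call begins (- or left out, the last holds). The fingers move at their own pace and stop on an object; FORCE is the grip in N (left out, the last holds). Time passes only in rows, so rows that repeat a pose let the fingers close. It gives the time, the measured TCP pose, the force and the opening at its end, in the units of the state.
- r.get_obs(): the state, without advancing time (a new reading comes with each control period).
- r.snapshot(name): name is "scene" or "top" or "wrist"; returns a dict with "image" (384x512x3 uint8, blue, green, red), "mtx" (3x3 intrinsics, pixels), "R" (3x3) and "t" (3): a world point X has camera coordinates R X + t; the wrist camera has in their place "hand_eye" (4x4, takes a point from camera to tool coordinates, whose origin is the TCP and whose axes are the tool frame's). Camera axes: x right, y down, z forward; pixel columns grow to the right and rows downward; lengths in m; the calibration is good to about 2 mm. The wrist camera is an equidistant fisheye: a pixel r from the principal point sees the ray r / f radians off the axis. A picture is of the moment at which its call begins: read the wrist's pose just before it. There is no depth.
- r.hand_in(): hands the job in, once; it reports no verdict.
The state is a dict: "t": time; "joints": joint angles; "qd": joint speeds; "tau": joint torques, N m; "ee_pos": TCP position; "ee_rot": TCP orientation; "ft_force": force on the tool from outside, world axes, zero at the start; "ft_torque": the same for the moment, N m; "width": opening from 0.0 (shut) to 1.0 (fully open).
Only numpy, scipy, OpenCV 4.12 (cv2) and the standard library are available. Lean on these libraries where they do the work, as an engineer would, in place of code of your own. Each camera call takes 0.05 s, during which the arm holds its last target.

## Working session

There is one attempt and no reset: what is moved stays moved. The work goes in short steps, Python scripts to look and compute and a shell command to move; the robot and the scene stay as the last step left them, time stands still between calls to the robot, and variables do not carry over. Pictures are saved under pics/ and viewed, and the job is handed in when it is done.

```bash
mkdir -p pics; ls; python3 - <<'E'
from bench import r
import cv2,numpy as np
o=r.get_obs();print({k:np.round(v,3).tolist() for k,v in o.items()})
for n in ("scene","top"):
    s=r.snapshot(n);cv2.imwrite(f"pics/{n}0.png",s["image"])
    print(n,s["mtx"].round(1).tolist(),(-s["R"].T@s["t"]).round(3),s["R"].round(3).tolist())
E
```

```text
pics
{'t': 0.0, 'joints': [-78.57, 10.402, 92.132, 0.0, 77.567, -11.819], 'qd': [0.055, -0.043, -0.016, 0.015, -0.008, -0.115], 'tau': [-0.0, -44.487, -35.134, -0.0, 0.009, 0.0], 'ee_pos': [0.227, -0.528, 0.244], 'ee_rot': [[-0.919, -0.0, 0.395], [-0.395, 0.002, -0.919], [-0.0, -1.0, -0.002]], 'ft_force': [0.094, 0.138, 0.176], 'ft_torque': [0.015, 0.012, 0.026], 'width': 1.001}
scene [[461.6, 0.0, 259.2], [0.0, 461.6, 198.7], [0.0, 0.0, 1.0]] [ 0.815 -0.431  0.749] [[0.847, 0.531, -0.006], [0.406, -0.655, -0.638], [-0.343, 0.538, -0.77]]
top [[443.1, 0.0, 260.8], [0.0, 443.1, 196.5], [0.0, 0.0, 1.0]] [0.438 0.03  1.013] [[0.01, -1.0, -0.001], [-0.997, -0.01, -0.081], [0.081, 0.002, -0.997]]
```

View pics/scene0.png

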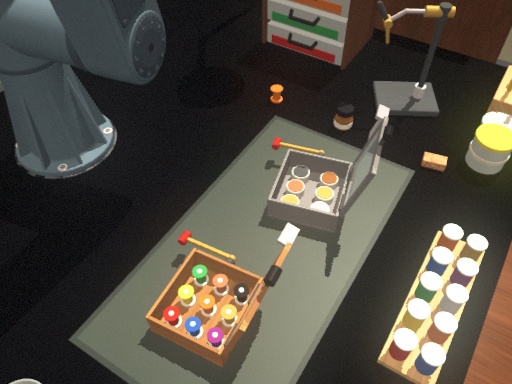

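View pics/top0.png

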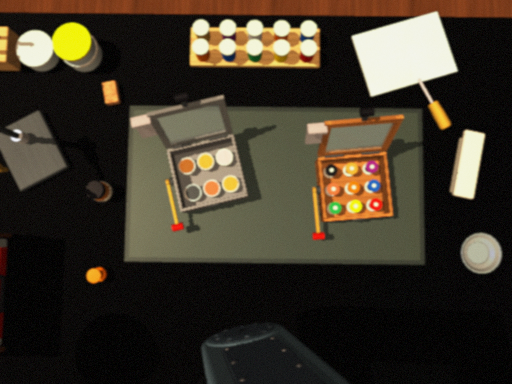

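```bash
cat > h.py <<'E'
import numpy as np,cv2
def ray(s,u,v):
    d=s["R"].T@np.linalg.solve(s["mtx"],[u,v,1.]);c=-s["R"].T@s["t"];return c,d/np.linalg.norm(d)
def onz(s,u,v,z):
    c,d=ray(s,u,v);return c+d*(z-c[2])/d[2]
def tri(a,b):
    (c1,d1),(c2,d2)=a,b
    k=np.linalg.lstsq(np.c_[d1,-d2],c2-c1,rcond=None)[0]
    p,q=c1+k[0]*d1,c2+k[1]*d2
    return (p+q)/2,np.linalg.norm(p-q)
def proj(s,X):
    p=s["mtx"]@(s["R"]@np.asarray(X)+s["t"]);return p[:2]/p[2]
def blobs(im,box,lo,hi,amin=8):
    x0,y0,x1,y1=box
    m=cv2.inRange(cv2.cvtColor(im[y0:y1,x0:x1],cv2.COLOR_BGR2HSV),lo,hi)
    n,_,st,c=cv2.connectedComponentsWithStats(m)
    return [(c[i]+[x0,y0],st[i,4]) for i in range(1,n) if st[i,4]>=amin]
E
python3 - <<'E'
from bench import r
from h import *
T=r.snapshot("top");S=r.snapshot("scene")
bt=blobs(T["image"],(305,225,335,250),(0,170,90),(6,255,255));bs=blobs(S["image"],(170,225,200,252),(0,170,90),(6,255,255))
print(bt,bs)
for a in bt[:1]:
  for b in bs[:1]:
    print(tri(ray(T,*a[0]),ray(S,*b[0])))
print(onz(T,*bt[0][0],.047),onz(S,*bs[0][0],.047))
cv2.imwrite("pics/t1.png",cv2.resize(T["image"][95:255,295:415],None,fx=4,fy=4)[:600])
cv2.imwrite("pics/s1.png",cv2.resize(S["image"][215:365,135:310],None,fx=4,fy=4))
E
```

```text
[(array([318.35632184, 235.86206897]), np.int32(87))] [(array([183.97959184, 237.28571429]), np.int32(98))]
(array([ 0.43300139, -0.09337559,  0.04780979]), np.float64(0.002130721120511342))
[ 0.43219983 -0.09419304  0.047     ] [ 0.43340846 -0.09232903  0.047     ]
```

View pics/t1.png

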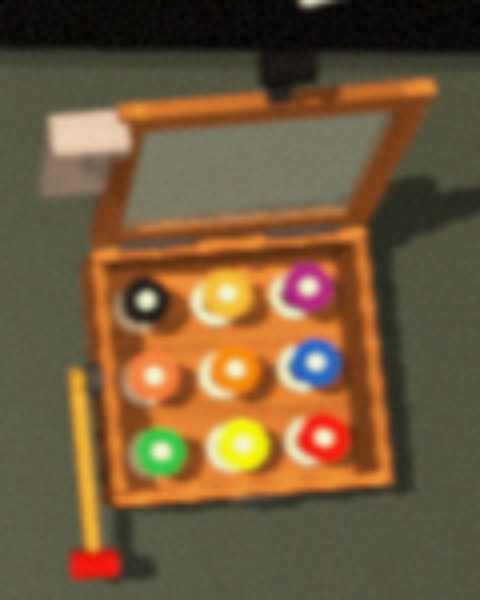

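View pics/s1.png

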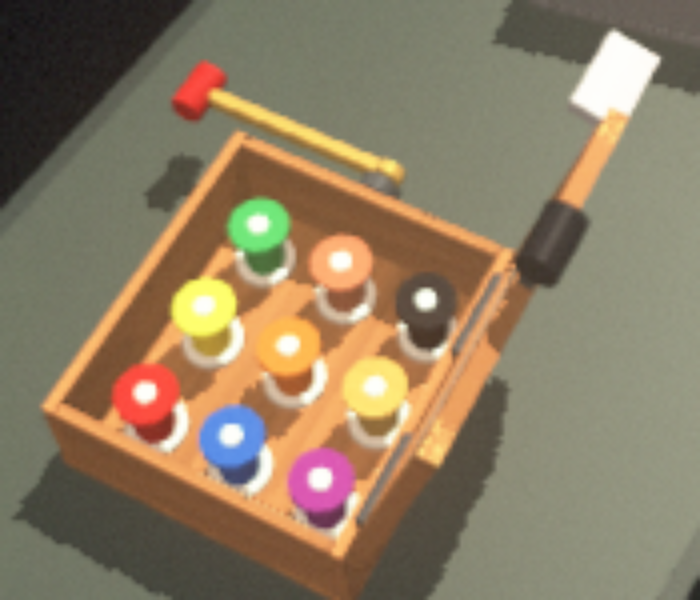

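```bash
python3 - <<'E'
from bench import r
from h import *
T=r.snapshot("top");S=r.snapshot("scene")
f=lambda x,y:onz(T,x/4+295,y/4+95,.055)
fl,fr,bl,br=f(113,507),f(393,484),f(92,250),f(366,228)
g=lambda x,y:onz(S,x/4+135,y/4+215,.055)
sfl,sfr,sbl=g(240,135),g(47,408),g(510,252)
for n,a,b in(("front",fr,fl),("back",br,bl),("scene front",sfr,sfl)):
    d=b-a;print(n,a.round(3),b.round(3),np.linalg.norm(d).round(4),np.degrees(np.arctan2(-d[0],d[1])).round(2))
d=sbl-sfl;print("scene +y",np.linalg.norm(d),np.degrees(np.arctan2(d[1],d[0])))
print("top +y side",np.degrees(np.arctan2(*(bl-fl)[1::-1])),np.linalg.norm(bl-fl))
p,e=tri(ray(T,367,112.7),ray(S,273.2,275.7));print("pull",p,e)
k=np.array([.4330,-.0934,.047])
for yaw in (3,4,5,6):
    a=np.radians(yaw);ex=np.array([np.cos(a),np.sin(a),0]);ey=np.array([-ex[1],ex[0],0])
    o=k+100*.001*ex-.089*ey;o[2]=0
    def lp(t,L=.168,y=0,h=.0045): # lid point: underside dir; 
        return o+ey*y+ex*(.07-L*np.cos(t)+h*np.sin(t))+np.array([0,0,.055+L*np.sin(t)+h*np.cos(t)])
    print(yaw,o.round(4),"pull1.85",lp(1.85).round(4),proj(T,lp(1.85)).round(1),proj(S,lp(1.85)).round(1),"fl",(o-.07*ex+.075*ey).round(3))
E
```

```text
front [ 0.477 -0.255  0.055] [ 0.463 -0.104  0.055] 0.1519 5.28
back [ 0.616 -0.242  0.055] [ 0.603 -0.092  0.055] 0.1504 5.22
scene front [ 0.483 -0.252  0.055] [ 0.47  -0.106  0.055] 0.1468 5.25
scene +y 0.13497151928415904 5.6431578763256285
top +y side 4.623331807596823 0.14052884993816148
pull [ 0.66127511 -0.16088644  0.21411503] 0.004330083796944748
3 [ 0.5375 -0.177   0.    ] pull1.85 [ 0.658  -0.1707  0.2153] [371.8 113.4] [265.6 279.9] fl [ 0.464 -0.106  0.   ]
4 [ 0.539  -0.1752  0.    ] pull1.85 [ 0.6593 -0.1668  0.2153] [369.7 112.7] [268.  278.1] fl [ 0.464 -0.105  0.   ]
5 [ 0.5404 -0.1733  0.    ] pull1.85 [ 0.6605 -0.1628  0.2153] [367.5 112. ] [270.3 276.3] fl [ 0.464 -0.105  0.   ]
6 [ 0.5418 -0.1715  0.    ] pull1.85 [ 0.6617 -0.1589  0.2153] [365.3 111.3] [272.7 274.5] fl [ 0.464 -0.104  0.   ]
```

```bash
python3 -m inch '[[[0.03,0.05,0],-0.04],[[0.06,0.11,0],-0.1],[[0.09,0.17,0],-0.16],[[0.11,0.23,0],-0.22],[[0.14,0.29,0],-0.28],[[0.17,0.35,0],-0.315],[[0.19,0.4,0],-0.315],[[0.206,0.435,-0.03],-0.315],[[0.206,0.435,-0.08],-0.315],[[0.206,0.435,-0.1],-0.315]]' 0.0854 40; python3 - <<'E'
from bench import r
from h import *
o=r.get_obs();w=r.snapshot("wrist");print(o["ee_pos"],o["ee_rot"].round(3).tolist(),w["mtx"].tolist(),w["hand_eye"].round(3).tolist())
cv2.imwrite("pics/w1.png",w["image"])
cv2.imwrite("pics/s2.png",r.snapshot("scene")["image"])
np.savez("w1.npz",ee=o["ee_pos"],R=o["ee_rot"],**w)
E
```

```text
t: 1.55
ee_pos: [0.4316, -0.0915, 0.1427]
ee_rot: [[-0.996, -0.003, 0.093], [-0.093, 0.002, -0.996], [0.003, -1.0, -0.002]]
ft_force: [-0.6, -0.5, -0.1]
width: 1.002
[ 0.4316193  -0.09147151  0.14272562] [[-0.996, -0.003, 0.093], [-0.093, 0.002, -0.996], [0.003, -1.0, -0.002]] [[297.3186396354542, 0.0, 253.10889332891676], [0.0, 297.3186396354542, 186.12194179051522], [0.0, 0.0, 1.0]] [[-0.0, 0.961, 0.277, -0.07], [-0.0, -0.277, 0.961, -0.128], [1.0, 0.0, 0.0, 0.001], [0.0, 0.0, 0.0, 1.0]]
```

View pics/w1.png

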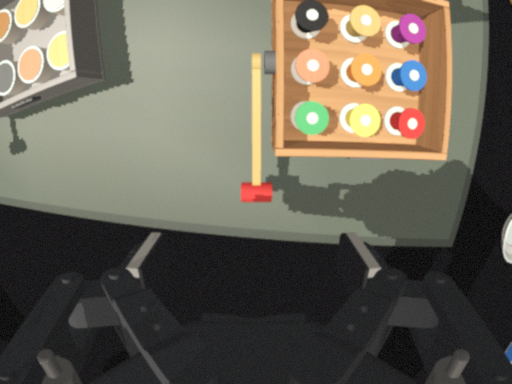

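View pics/s2.png

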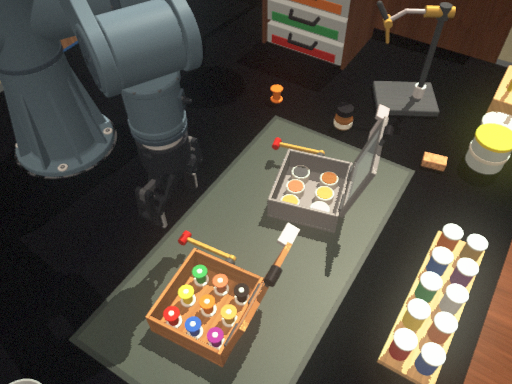

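```bash
cat >> h.py <<'E'
def wray(w,ee,R,u,v):
    K=w["mtx"];a=np.array([(u-K[0,2])/K[0,0],(v-K[1,2])/K[1,1]]);th=np.linalg.norm(a)
    d=np.r_[a/th*np.sin(th),np.cos(th)];H=w["hand_eye"]
    return ee+R@H[:3,3],R@H[:3,:3]@d
E
python3 - <<'E'
from h import *
w=np.load("w1.npz")
b=blobs(w["image"],(235,175,280,210),(0,170,90),(6,255,255));print(b)
c,d=wray(w,w["ee"],w["R"],*b[0][0]);print(c,c+d*(.047-c[2])/d[2])
# case corners front-left, front-right top edges
for p in((273,155),(447,158)):
    c,d=wray(w,w["ee"],w["R"],*p);print(c+d*(.055-c[2])/d[2])
E
```

```text
[(array([257.67885117, 191.91383812]), np.int32(383))]
[ 0.50146147 -0.08614318  0.27044525] [ 0.43214955 -0.0958398   0.047     ]
[ 0.4639964  -0.10396384  0.055     ]
[ 0.47948351 -0.25490292  0.055     ]
```

```bash
python3 -m inch '[[[0,-0.001,-0.03],0],[[0,-0.001,-0.06],0],[[0,-0.001,-0.08],0],[[0,-0.001,-0.095],0],[[0,-0.001,-0.102],0],[[0,-0.001,-0.102],0]]' ; python3 - <<'E'
from bench import r
from h import *
cv2.imwrite("pics/w2.png",r.snapshot("wrist")["image"])
E
```

```text
t: 2.4
ee_pos: [0.4332, -0.0945, 0.0435]
ee_rot: [[-0.996, 0.0, 0.091], [-0.091, -0.0, -0.996], [-0.0, -1.0, 0.0]]
ft_force: [0.4, 0.1, 0.5]
width: 1.0
```

View pics/w2.png

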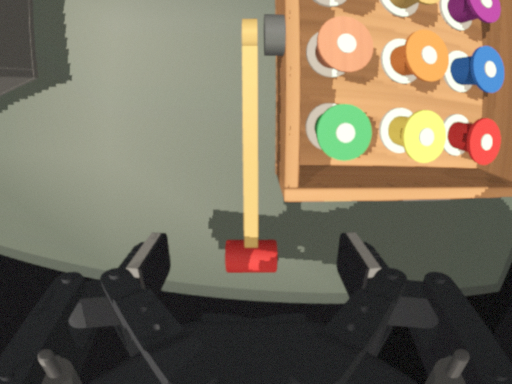

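The knob (252,256) lies midway between the open pads (150,255 and 358,255). Closing.

```bash
python3 -m inch '[[[0,0,0],0],[[0,0,0],0],[[0,0,0],0],[[0,0,0],0],[[0,0,0],0],[[0,0,0],0]]' 0.015 25; python3 - <<'E'
from bench import r
from h import *
cv2.imwrite("pics/w3.png",r.snapshot("wrist")["image"])
ex=np.array([.9958,.0915])
for t in np.radians(np.arange(8,106,8)):
    dx=.1*(1-np.cos(t));print(int(np.degrees(t)+.5),(dx*ex).round(4),round(.1*np.sin(t),4))
E
```

```text
t: 3.2
ee_pos: [0.433, -0.0938, 0.0436]
ee_rot: [[-0.996, 0.0, 0.09], [-0.09, 0.001, -0.996], [-0.0, -1.0, -0.001]]
ft_force: [-1.1, 2.9, 4.2]
width: 0.273
8 [0.001  0.0001] 0.0139
16 [0.0039 0.0004] 0.0276
24 [0.0086 0.0008] 0.0407
32 [0.0151 0.0014] 0.053
40 [0.0233 0.0021] 0.0643
48 [0.0329 0.003 ] 0.0743
56 [0.0439 0.004 ] 0.0829
64 [0.0559 0.0051] 0.0899
72 [0.0688 0.0063] 0.0951
80 [0.0823 0.0076] 0.0985
88 [0.0961 0.0088] 0.0999
96 [0.11   0.0101] 0.0995
104 [0.1237 0.0114] 0.097
```

View pics/w3.png

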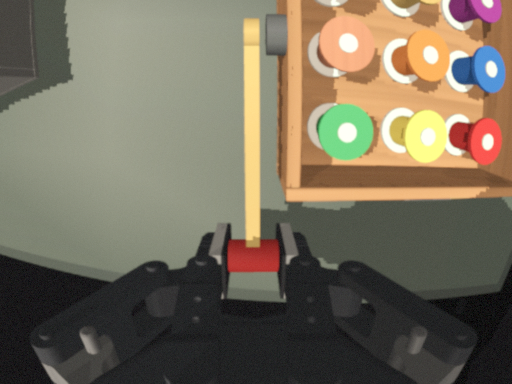

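Knob pinched (23 mm, at 252,256). Swinging the stay up along its arc.

```bash
python3 -m inch '[[[0.001,0,0.014],0],[[0.004,0,0.0275],0],[[0.0085,0.001,0.0405],0],[[0.015,0.0015,0.053],0],[[0.0235,0.002,0.0645],0],[[0.033,0.003,0.0745],0],[[0.044,0.004,0.083],0],[[0.056,0.005,0.09],0]]'; python3 -m inch '[[[0.013,0.001,0.005],0],[[0.0265,0.0025,0.0085],0],[[0.04,0.0035,0.01],0],[[0.054,0.005,0.0095],0],[[0.061,0.0055,0.0085],0],[[0.061,0.0055,0.0085],0],[[0.061,0.0055,0.0085],0]]';python3 - <<'E'
from bench import r
from h import *
cv2.imwrite("pics/w4.png",r.snapshot("wrist")["image"])
cv2.imwrite("pics/s4.png",r.snapshot("scene")["image"])
E
```

```text
t: 4.25
ee_pos: [0.4888, -0.0885, 0.1339]
ee_rot: [[-0.996, -0.002, 0.091], [-0.091, 0.001, -0.996], [0.002, -1.0, -0.002]]
ft_force: [-2.5, 5.7, -2.5]
width: 0.27
t: 5.12
ee_pos: [0.5507, -0.0827, 0.143]
ee_rot: [[-0.996, 0.001, 0.091], [-0.091, 0.001, -0.996], [-0.001, -1.0, -0.001]]
ft_force: [-2.4, 7.9, 3.9]
width: 0.272
```

View pics/w4.png

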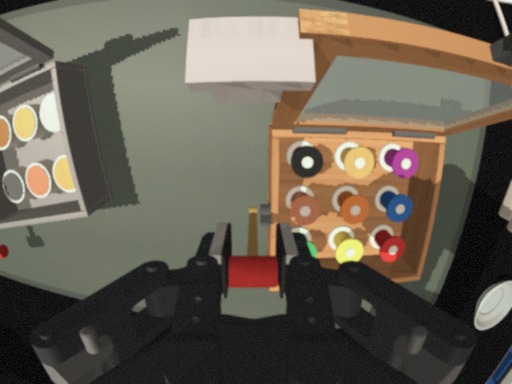

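View pics/s4.png

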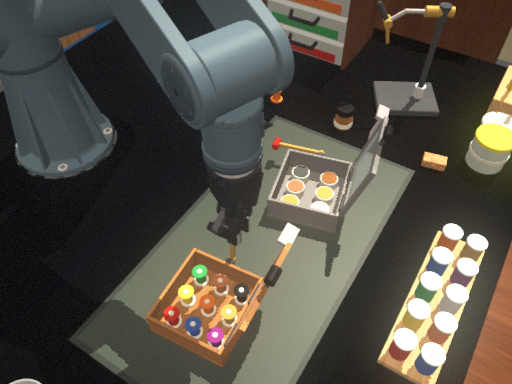

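The knob (253,272) is still gripped, with the stay about 1.75 rad, past upright. Releasing and rising.

```bash
python3 -m inch '[[[0,0,0],0],[[0,0,0],0],[[0,0,0],0],[[0,0,0],0],[[0,0,0.03],0],[[0,0,0.06],0],[[0,0,0.09],0],[[0,0,0.12],0],[[0,0,0.12],0]]' 0.06 40;python3 - <<'E'
from bench import r
from h import *
o=r.get_obs();w=r.snapshot("wrist")
cv2.imwrite("pics/w5.png",w["image"]);np.savez("w5.npz",ee=o["ee_pos"],R=o["ee_rot"],**w)
E
```

```text
t: 6.35
ee_pos: [0.5515, -0.0845, 0.2646]
ee_rot: [[-0.996, 0.005, 0.091], [-0.091, -0.002, -0.996], [-0.005, -1.0, 0.003]]
ft_force: [0.4, 0.1, 0.9]
width: 0.702
```

View pics/w5.png

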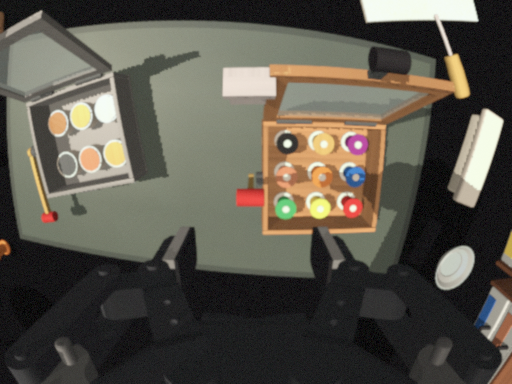

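```bash
python3 - <<'E'
from h import *
from bench import r
w=np.load("w5.npz")
for n,p,z in(("knob",(250,198),.141),("pull",(390,61),.2153)):
    c,d=wray(w,w["ee"],w["R"],*p);print(n,c+d*(z-c[2])/d[2])
T=r.snapshot("top");S=r.snapshot("scene")
P=[wray(w,w["ee"],w["R"],390,61),ray(T,367,112.7),ray(S,273.2,275.7)]
A=0;b=0
for c,d in P:
    d=d/np.linalg.norm(d);M=np.eye(3)-np.outer(d,d);A=A+M;b=b+M@c
print(np.linalg.solve(A,b))
a=np.radians(5.25);ex=np.array([np.cos(a),np.sin(a),0]);ey=np.array([-ex[1],ex[0],0])
o=np.array([.5408,-.1728,0]);print("knob expected",o+.034*ex+.089*ey)
E
```

```text
knob [ 0.53816952 -0.08422311  0.141     ]
pull [ 0.65969984 -0.16241829  0.2153    ]
[ 0.66075461 -0.16147462  0.21502596]
knob expected [ 0.56651372 -0.08106231  0.        ]
```

```bash
python3 - <<'E'
from h import *
from bench import r
w=np.load("w5.npz")
b=blobs(w["image"],(225,180,268,215),(0,150,70),(8,255,255));print(b)
o=r.get_obs();w2=r.snapshot("wrist");S=r.snapshot("scene");T=r.snapshot("top")
b2=blobs(w2["image"],(200,150,268,225),(0,150,70),(8,255,255));print(b2)
cv2.imwrite("pics/s6.png",S["image"]);cv2.imwrite("pics/t6.png",T["image"])
for e in(.97,):
  for t in (1.57,1.75,1.92):
    a=np.radians(5.25);ex=np.array([np.cos(a),np.sin(a),0]);ey=np.array([-ex[1],ex[0],0])
    k=np.array([.5408,-.1728,.047])+.089*ey-.1*np.cos(t)*ex+[0,0,.1*np.sin(t)]
    print(t,k,proj(T,k),proj(S,k))
c,d=wray(w2,o["ee_pos"],o["ee_rot"],*b2[0][0]);
for z in (.13,.14,.147):print(c+d*(z-c[2])/d[2])
E
```

```text
[(array([250.05411255, 196.93939394]), np.int32(462))]
[(array([251.66806723, 195.14285714]), np.int32(476))]
1.57 [ 0.53257706 -0.08418065  0.14699997] [319.77471424 184.90403885] [227.4061478  224.93653759]
1.75 [ 0.55040619 -0.08254238  0.14539859] [318.83379426 175.99025167] [237.15951924 229.53638107]
1.92 [ 0.56672779 -0.08104264  0.14096455] [317.78785047 168.10207658] [246.23269599 234.86079225]
[ 0.53576764 -0.0844599   0.13      ]
[ 0.53899012 -0.0842225   0.14      ]
[ 0.54124586 -0.08405631  0.147     ]
```

View pics/s6.png

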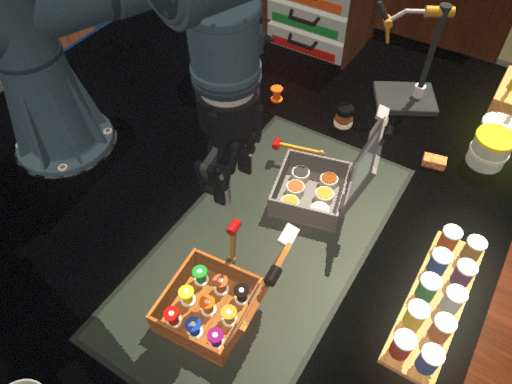

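View pics/t6.png

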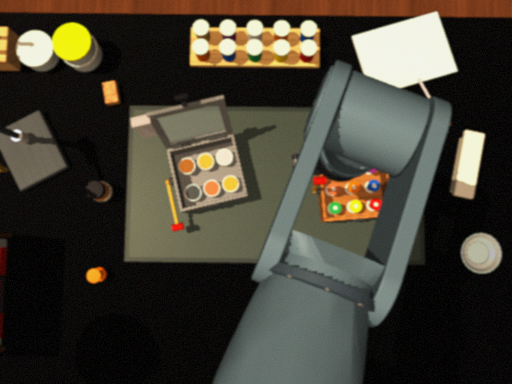

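```bash
for i in 1 2; do python3 -m inch '[[[0,0,0],0],[[0,0,0],0],[[0,0,0],0],[[0,0,0],0]]' | head -2;python3 - <<'E'
from h import *
from bench import r
o=r.get_obs();w2=r.snapshot("wrist");S=r.snapshot("scene")
print(o["t"],o["ee_pos"])
b2=blobs(w2["image"],(200,100,268,225),(0,150,70),(8,255,255));print(b2)
print(blobs(S["image"],(215,215,255,245),(0,170,70),(6,255,255)))
for b in b2:
  c,d=wray(w2,o["ee_pos"],o["ee_rot"],*b[0]);print(c+d*(.145-c[2])/d[2])
E
done
```

```text
t: 7.15
ee_pos: [0.55, -0.0838, 0.2618]
7.15 [ 0.55000795 -0.08381722  0.26177721]
[(array([251.49166667, 195.88541667]), np.int32(480))]
[(array([233.39705882, 226.60294118]), np.int32(136))]
[ 0.54033692 -0.08430236  0.145     ]
t: 7.75
ee_pos: [0.55, -0.0838, 0.2618]
7.75 [ 0.54998899 -0.08382413  0.26179729]
[(array([251.4958159 , 195.88284519]), np.int32(478))]
[(array([233.39849624, 226.60150376]), np.int32(133))]
[ 0.54031187 -0.08431192  0.145     ]
```

Scene knob (233,227) and wrist (251,196) both put the stay at ~1.67 rad, static, so it is past upright but not on its stop. I'll nudge it over with closed fingers.

```bash
python3 -m inch '[[[-0.025,-0.002,0],0],[[-0.055,-0.005,0],0],[[-0.055,-0.005,-0.03],0],[[-0.055,-0.005,-0.06],0],[[-0.055,-0.005,-0.09],0],[[-0.055,-0.005,-0.116],0],[[-0.055,-0.005,-0.116],0]]' 0 30; python3 -m inch '[[[0.015,0.0015,0],0],[[0.025,0.0025,0],0],[[0.032,0.003,0],0],[[0.037,0.0035,0],0],[[0.042,0.004,0],0],[[0.046,0.0045,0],0],[[0.046,0.0045,0],0]]'; python3 - <<'E'
from h import *
from bench import r
o=r.get_obs();w2=r.snapshot("wrist");S=r.snapshot("scene")
cv2.imwrite("pics/w7.png",w2["image"]);
b2=blobs(w2["image"],(200,150,280,290),(0,150,70),(8,255,255));print(b2)
for b in b2:
  c,d=wray(w2,o["ee_pos"],o["ee_rot"],*b[0]);print(c+d*(.142-c[2])/d[2])
E
```

```text
t: 8.72
ee_pos: [0.4935, -0.0882, 0.1439]
ee_rot: [[-0.996, -0.004, 0.091], [-0.091, 0.002, -0.996], [0.004, -1.0, -0.002]]
ft_force: [0.4, 0.1, 0.6]
width: -0.006
t: 9.6
ee_pos: [0.5411, -0.0843, 0.1457]
ee_rot: [[-0.996, -0.0, 0.091], [-0.091, 0.0, -0.996], [0.0, -1.0, -0.0]]
ft_force: [-0.8, 0.1, -0.2]
width: -0.001
[(array([250.94952494, 199.49703088]), np.int32(1684))]
[ 0.56618927 -0.08195129  0.142     ]
```

View pics/w7.png

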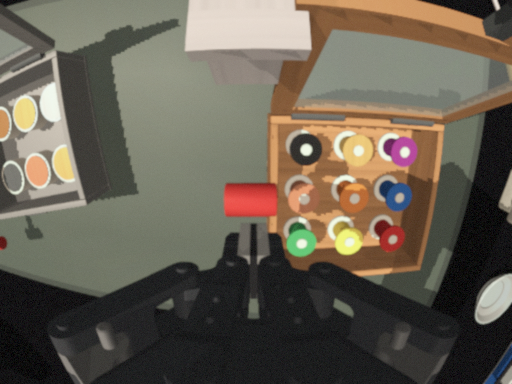

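Knob (251,199) now at x=0.566, matching the 1.92 stop. Going up and over the pull.

```bash
python3 -m inch '[[[-0.015,-0.001,0],0],[[-0.015,-0.001,0.05],0],[[-0.01,-0.005,0.1],0],[[0.02,-0.02,0.145],0],[[0.06,-0.04,0.145],0],[[0.1,-0.065,0.145],0],[[0.119,-0.0775,0.145],0],[[0.119,-0.0775,0.145],0],[[0.119,-0.0775,0.145],0]]' 0.06 40; python3 - <<'E'
from h import *
from bench import r
o=r.get_obs();w=r.snapshot("wrist");S=r.snapshot("scene")
cv2.imwrite("pics/w8.png",w["image"]);cv2.imwrite("pics/s8.png",S["image"])
np.savez("w8.npz",ee=o["ee_pos"],R=o["ee_rot"],**w)
E
```

```text
t: 10.82
ee_pos: [0.6589, -0.1613, 0.2905]
ee_rot: [[-0.996, -0.001, 0.091], [-0.091, 0.001, -0.996], [0.001, -1.0, -0.001]]
ft_force: [-1.0, -0.3, -0.4]
width: 0.701
```

View pics/w8.png

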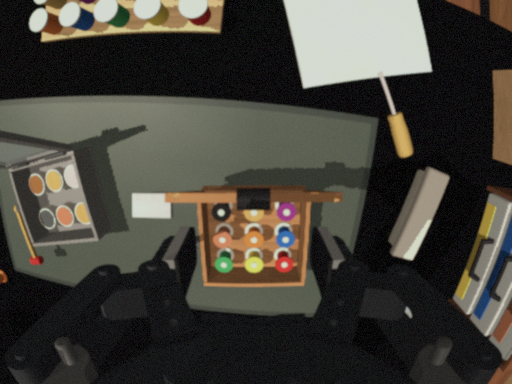

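View pics/s8.png

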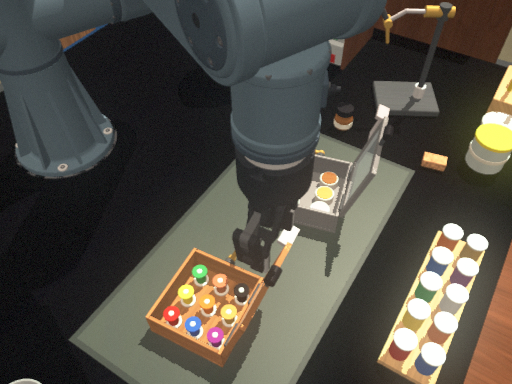

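```bash
python3 - <<'E'
from h import *
w=np.load("w8.npz")
c,d=wray(w,w["ee"],w["R"],253.5,198);print(c,c+d*(.215-c[2])/d[2],c+d*(.222-c[2])/d[2])
a=np.radians(5.25)
for t in list(np.arange(1.85,.88,-.07)):
    f=lambda t:np.array([.07-.168*np.cos(t)+.0045*np.sin(t),.055+.168*np.sin(t)+.0045*np.cos(t)])
    q=f(t)-f(1.85);print(round(t,2),(q[0]*np.cos(a)).round(4),(q[0]*np.sin(a)).round(4),q[1].round(4))
E
```

```text
[ 0.72842343 -0.15603133  0.41839723] [ 0.66097041 -0.16237191  0.215     ] [ 0.66329183 -0.1621537   0.222     ]
1.85 0.0 0.0 0.0
1.78 -0.0113 -0.001 0.0031
1.71 -0.0228 -0.0021 0.0055
1.64 -0.0344 -0.0032 0.007
1.57 -0.0461 -0.0042 0.0077
1.5 -0.0578 -0.0053 0.0076
1.43 -0.0695 -0.0064 0.0067
1.36 -0.081 -0.0074 0.005
1.29 -0.0925 -0.0085 0.0024
1.22 -0.1037 -0.0095 -0.0009
1.15 -0.1147 -0.0105 -0.0051
1.08 -0.1253 -0.0115 -0.01
1.01 -0.1356 -0.0125 -0.0156
0.94 -0.1455 -0.0134 -0.0219
```

```bash
python3 -m inch '[[[0.001,0,-0.025],0],[[0.001,0,-0.05],0],[[0.001,0,-0.068],0],[[0.001,0,-0.077],0],[[0.001,0,-0.077],0]]'; python3 -m inch '[[[0,0,0],0],[[0,0,0],0],[[0,0,0],0],[[0,0,0],0],[[0,0,0],0]]' 0.015 30; python3 - <<'E'
from h import *
from bench import r
cv2.imwrite("pics/w9.png",r.snapshot("wrist")["image"])
E
```

```text
t: 11.55
ee_pos: [0.6607, -0.1616, 0.2135]
ee_rot: [[-0.996, -0.001, 0.091], [-0.091, 0.0, -0.996], [0.001, -1.0, -0.0]]
ft_force: [-0.4, -0.5, 1.3]
width: 0.701
t: 12.18
ee_pos: [0.6615, -0.1611, 0.2151]
ee_rot: [[-0.996, 0.001, 0.091], [-0.091, 0.001, -0.996], [-0.001, -1.0, -0.0]]
ft_force: [-1.6, 5.4, 5.5]
width: 0.272
```

View pics/w9.png

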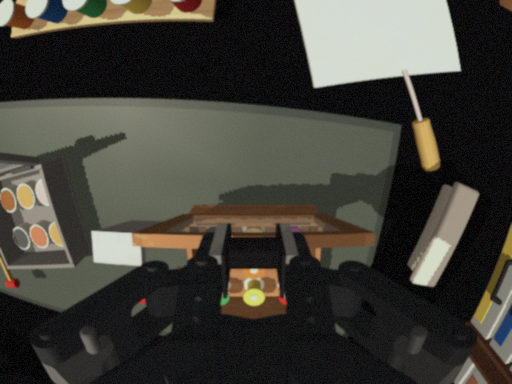

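The pull is between the pads (opening 23 mm; pads at 220 and 286, row 245). Bringing the lid forward.

```bash
python3 -m inch '[[[-0.0055,-0.0005,0.0015],0],[[-0.0115,-0.001,0.003],0],[[-0.023,-0.002,0.0055],0],[[-0.0345,-0.003,0.007],0],[[-0.046,-0.004,0.0075],0],[[-0.058,-0.0055,0.0075],0],[[-0.0695,-0.0065,0.0065],0],[[-0.081,-0.0075,0.005],0],[[-0.0925,-0.0085,0.0025],0],[[-0.0925,-0.0085,0.0025],0]]'; python3 - <<'E'
from h import *
from bench import r
cv2.imwrite("pics/w10.png",r.snapshot("wrist")["image"]);cv2.imwrite("pics/s10.png",r.snapshot("scene")["image"])
E
```

```text
t: 13.48
ee_pos: [0.5674, -0.1701, 0.2166]
ee_rot: [[-0.996, -0.001, 0.09], [-0.09, 0.001, -0.996], [0.0, -1.0, -0.001]]
ft_force: [-1.6, 5.2, 4.4]
width: 0.273
```

View pics/w10.png

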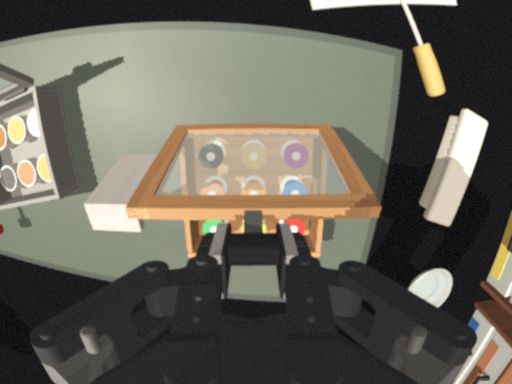

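View pics/s10.png

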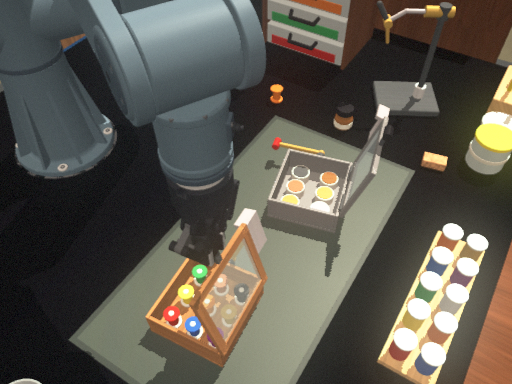

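Lid at ~1.29 rad, still gripped; catch (250,235 in scene) over the stay. Continuing slower.

```bash
python3 -m inch '[[[-0.0055,-0.0005,-0.0015],0],[[-0.011,-0.001,-0.0035],0],[[-0.0165,-0.0015,-0.0055],0],[[-0.022,-0.002,-0.0075],0],[[-0.0275,-0.0025,-0.01],0],[[-0.033,-0.003,-0.0125],0],[[-0.038,-0.0035,-0.015],0],[[-0.043,-0.004,-0.018],0],[[-0.043,-0.004,-0.018],0]]'; python3 -m inch '[[[-0.003,0,-0.002],0],[[-0.006,-0.0005,-0.0035],0],[[-0.006,-0.0005,-0.0035],0]]'; python3 - <<'E'
from h import *
from bench import r
cv2.imwrite("pics/w11.png",r.snapshot("wrist")["image"]);S=r.snapshot("scene")["image"];cv2.imwrite("pics/s11.png",cv2.resize(S[180:330,130:330],None,fx=4,fy=4))
E
```

```text
t: 14.7
ee_pos: [0.5242, -0.1742, 0.1982]
ee_rot: [[-0.996, -0.002, 0.09], [-0.09, 0.001, -0.996], [0.002, -1.0, -0.001]]
ft_force: [-2.4, 5.8, 6.4]
width: 0.273
t: 15.08
ee_pos: [0.5185, -0.1747, 0.1946]
ee_rot: [[-0.996, -0.002, 0.09], [-0.09, 0.0, -0.996], [0.002, -1.0, -0.001]]
ft_force: [-3.1, 4.2, 5.6]
width: 0.268
```

View pics/w11.png

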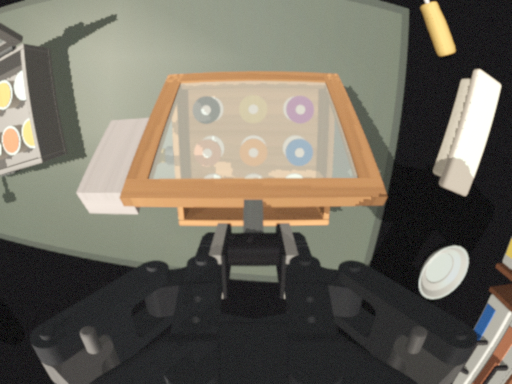

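View pics/s11.png

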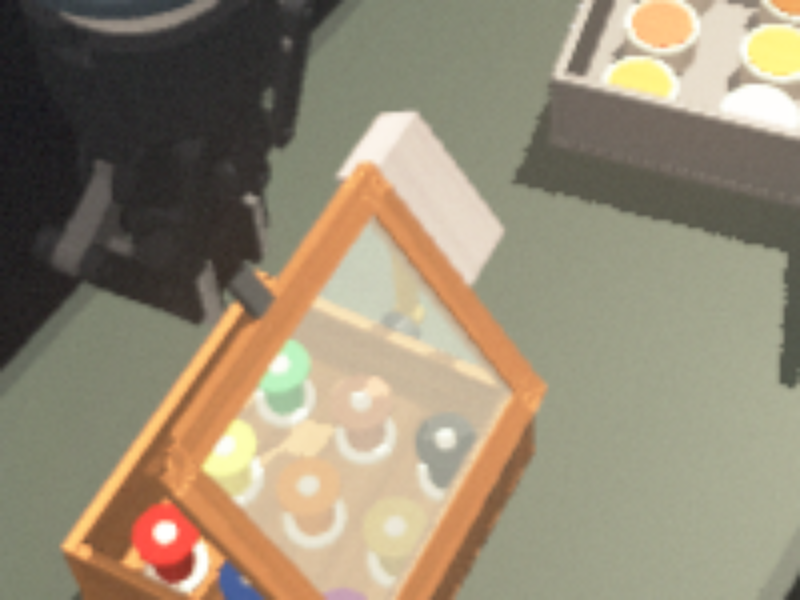

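```bash
for i in 1; do python3 -m inch '[[[-0.0015,0,-0.001],0],[[-0.003,-0.0003,-0.002],0],[[-0.003,-0.0003,-0.002],0]]'; python3 -m inch '[[[-0.0015,0,-0.001],0],[[-0.0025,-0.0002,-0.002],0],[[-0.0025,-0.0002,-0.002],0]]';  python3 -m inch '[[[-0.0012,-0.0001,-0.001],0],[[-0.0025,-0.0002,-0.002],0],[[-0.0025,-0.0002,-0.002],0]]'; done
```

```text
t: 15.55
ee_pos: [0.5156, -0.175, 0.1926]
ee_rot: [[-0.996, -0.002, 0.091], [-0.091, 0.0, -0.996], [0.002, -1.0, -0.001]]
ft_force: [-3.0, 3.6, 5.5]
width: 0.273
t: 15.92
ee_pos: [0.513, -0.1753, 0.1908]
ee_rot: [[-0.996, -0.002, 0.091], [-0.091, 0.0, -0.996], [0.002, -1.0, -0.0]]
ft_force: [-4.5, 5.7, 5.7]
width: 0.277
t: 16.3
ee_pos: [0.5107, -0.1755, 0.189]
ee_rot: [[-0.996, -0.002, 0.091], [-0.091, 0.0, -0.996], [0.001, -1.0, -0.0]]
ft_force: [-4.5, 4.7, 7.5]
width: 0.271
```

```bash
python3 -m inch '[[[-0.0012,-0.0001,-0.001],0],[[-0.0012,-0.0001,-0.001],0]]';python3 - <<'E'
from h import *
from bench import r
w=r.snapshot("wrist")["image"];cv2.imwrite("pics/w12.png",cv2.resize(w[50:250,60:260],None,fx=3,fy=3));S=r.snapshot("scene")["image"];cv2.imwrite("pics/s12.png",cv2.resize(S[190:300,170:300],None,fx=5,fy=5))
E
```

```text
t: 16.55
ee_pos: [0.5103, -0.1756, 0.1888]
ee_rot: [[-0.996, 0.001, 0.091], [-0.091, -0.0, -0.996], [-0.001, -1.0, 0.0]]
ft_force: [-3.2, 5.2, 10.9]
width: 0.271
```

View pics/w12.png

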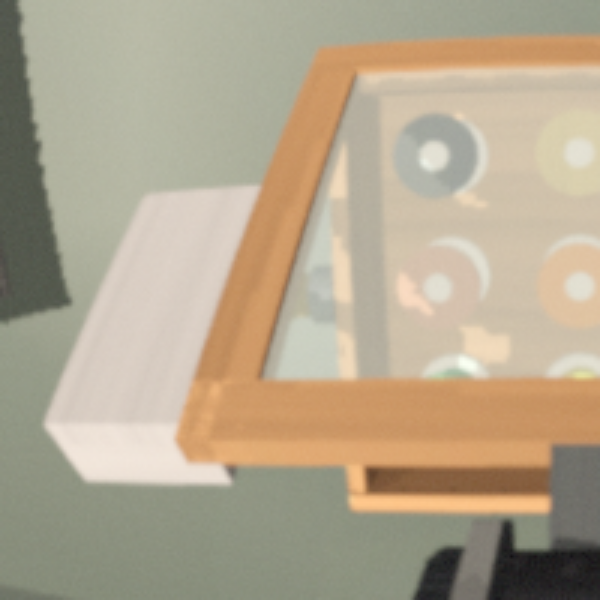

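View pics/s12.png

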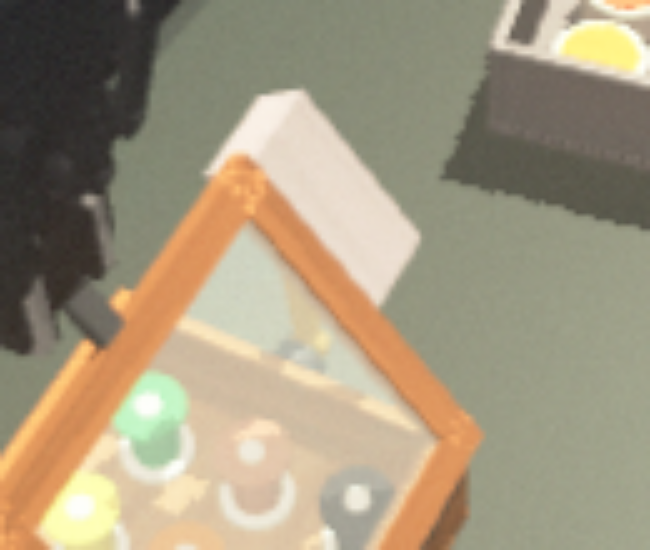

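Vertical force jumped to ~11 N on a 1 mm command with little motion, so the tip looks seated; one more press to be sure before releasing.

```bash
python3 -m inch '[[[-0.001,-0.0001,-0.0015],0],[[-0.001,-0.0001,-0.0015],0],[[-0.001,-0.0001,-0.0015],0]]';python3 -m inch '[[[-0.001,-0.0001,-0.0015],0],[[-0.001,-0.0001,-0.0015],0],[[-0.001,-0.0001,-0.0015],0]]'
```

```text
t: 17.02
ee_pos: [0.51, -0.1757, 0.1886]
ee_rot: [[-0.996, 0.002, 0.091], [-0.091, -0.001, -0.996], [-0.002, -1.0, 0.001]]
ft_force: [-3.7, 6.8, 17.6]
width: 0.27
t: 17.4
ee_pos: [0.5098, -0.1758, 0.1884]
ee_rot: [[-0.996, 0.004, 0.091], [-0.091, -0.001, -0.996], [-0.004, -1.0, 0.001]]
ft_force: [-4.8, 9.1, 23.6]
width: 0.272
```

Stiff support (24 N, 0.4 mm motion): seated. Relaxing the press, then releasing.

```bash
python3 -m inch '[[[0.001,0,0.002],0],[[0.002,0.0002,0.003],0],[[0.002,0.0002,0.003],0]]'; python3 -m inch '[[[0,0,0],0],[[0,0,0],0],[[0,0,0],0],[[0,0,0],0],[[0,0,0],0]]' 0.06; python3 - <<'E'
from h import *
from bench import r
w=r.snapshot("wrist")["image"];cv2.imwrite("pics/w13.png",w)
E
```

```text
t: 17.77
ee_pos: [0.5103, -0.1756, 0.1888]
ee_rot: [[-0.996, 0.0, 0.091], [-0.091, -0.0, -0.996], [-0.0, -1.0, 0.0]]
ft_force: [-2.2, 5.2, 9.4]
width: 0.271
t: 18.4
ee_pos: [0.5103, -0.1757, 0.1877]
ee_rot: [[-0.996, -0.0, 0.091], [-0.091, -0.0, -0.996], [0.0, -1.0, 0.0]]
ft_force: [0.4, -0.9, -0.5]
width: 0.704
```

View pics/w13.png

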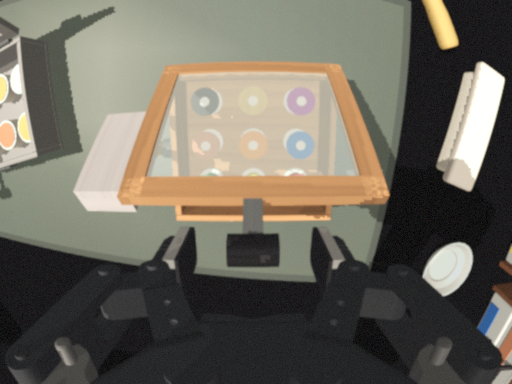

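The fingers are open, the pull (253,250) hangs free between them, and the lid holds. Rising straight up and backing off.

```bash
python3 -m inch '[[[0,0,0.015],0],[[0,0,0.035],0],[[0,0,0.06],0],[[0,0,0.09],0],[[-0.05,-0.03,0.1],0],[[-0.1,-0.07,0.1],0],[[-0.15,-0.11,0.1],0],[[-0.17,-0.15,0.1],0],[[-0.18,-0.18,0.1],0],[[-0.18,-0.18,0.1],0]]'; python3 - <<'E'
from h import *
from bench import r
S=r.snapshot("scene");T=r.snapshot("top")
cv2.imwrite("pics/s14.png",cv2.resize(S["image"][190:340,130:330],None,fx=4,fy=4));cv2.imwrite("pics/t14.png",T["image"])
a=np.radians(5.25);ex=np.array([np.cos(a),np.sin(a),0])
for t in(.8,.9,.93,1.0):
    p=np.array([.5408,-.1728,0])+ex*(.07-.168*np.cos(t)+.0045*np.sin(t))+[0,0,.055+.168*np.sin(t)+.0045*np.cos(t)]
    print(t,proj(S,p).round(1),proj(T,p).round(1))
E
```

```text
t: 19.7
ee_pos: [0.3294, -0.3575, 0.2889]
ee_rot: [[-0.996, 0.001, 0.087], [-0.087, -0.001, -0.996], [-0.0, -1.0, 0.002]]
ft_force: [-1.5, -0.2, -1.1]
width: 0.701
0.8 [171.  244.9] [371.1 202.3]
0.9 [177.3 244. ] [371.8 195. ]
0.93 [179.4 243.9] [372.  192.7]
1.0 [184.5 244. ] [372.3 187.1]
```

View pics/s14.png

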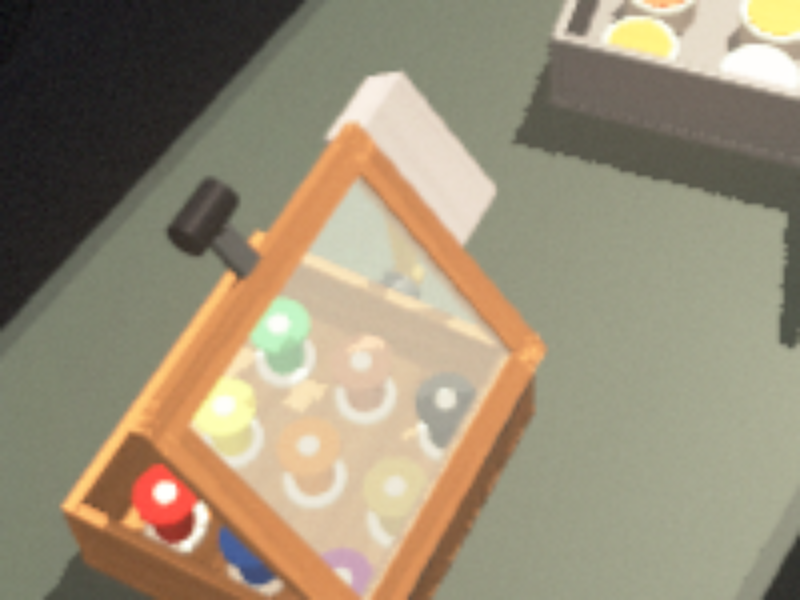

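View pics/t14.png

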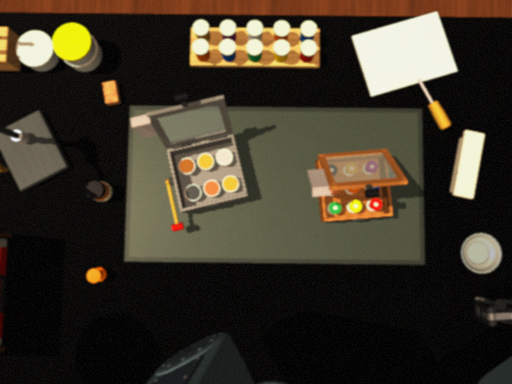

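The pull is at scene (181,244) and top (372,191), which puts the lid at ~0.94 rad, propped. The arm is clear.

```bash
python3 -m inch '[[[0,0,0],0],[[0,0,0],0],[[0,0,0],0],[[0,0,0],0]]'; python3 - <<'E'
from bench import r
print(r.hand_in())
E
```

```text
t: 20.3
ee_pos: [0.3305, -0.3554, 0.2878]
ee_rot: [[-0.996, -0.0, 0.091], [-0.091, 0.0, -0.996], [0.0, -1.0, -0.0]]
ft_force: [0.0, -0.4, -0.6]
width: 0.706
the job is handed in; nothing more can be done
None
```

The thread case's lid is propped half open on its stay, and I handed the job in at about 20 s. `hand_in` gives no verdict.

- **Stay:** I pinched the red tip and swung it to about 1.75 rad. After I let go it stood still at about 1.67 rad instead of falling on to its stop. I nudged it over with closed fingers, and the tip was then measured at x = 0.566 m, which matches the 1.92 stop.
- **Lid:** I held it by the pull and brought it forward and down slowly along its arc. At about 0.9 rad by the arm's position, pressing down raised the force to 24 N with only about 0.4 mm of movement, so I took the tip as seated. I eased off, opened the fingers and backed away.
- **Last checks:** In both views, with the arm clear, the pull matches a lid angle of about 0.94 rad (0.93 expected). That is slightly above the 0.9 rad read from the arm. The force on the tool is near zero.
- **Not seen directly:** The tip in the catch is hidden by the catch in every view. The evidence for it is the stiff support and the lid staying up after release. The arm stayed clear of the bead case.

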